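# Index the spice carousel to the dropper bottle and lock it

## Task

The spice carousel on the worktop is locked by the spring index plunger with the red knob at the end of its handle arm. Pull the plunger up out of its hole, turn the carousel the way that brings the brown dropper bottle round to the front, where the knob stands now, and let the plunger snap fully down into the index hole on that side so that the carousel is locked there, then let go. Feel for the hole: do not force the pin sideways against the edge of a hole or turn before it is clear, keep the bottles standing in their seats and leave the other things on the worktop alone.

Things in the scene. Friction and masses are not known exactly. Their poses are not given: they have to be found in the camera images.
- carousel_base: fixed black foot of the carousel, about 210 mm across, with a curved rail in front that carries the index plates; origin on the worktop on the vertical turning axis; its -x axis points to the front (from the turning axis to where the knob stands at the start, marked by a small red tab on the rail), z up
- front_hole (a point): centre of the front hole at the top of the index track: level, black, 26 mm above the worktop, seen in the slot between two dark rings, radius 165 mm about the axis, solid but for 3 holes, each 13 mm long along the circle: this one and one on either side. Each side hole lies 0.56 to 0.94 rad from this one, left and right unlike, not measured: feel for it
- tray (a joint): turning of the round wooden tray (224 mm across, top at 42 mm) with its handle arm, in rad: 0 at the start (pin in the front hole), positive counter-clockwise seen from above (the knob then goes to the base's -y side); light friction, it stays where it is left; end stops at -1.1 and 1.1
- plunger (a joint): lift of the spring plunger (in the arm, turns with the tray), m: 0 = down, pin 9 mm deep in a hole; 0.009 = pin resting on the track; 0.016 = upper stop. The spring presses it down with 6.5 N at 0, 13 N at the stop. Let go between holes, the pin rides on the track (drag about 3 N at the knob), snaps down when turned over a hole, and then stops the tray hard
- knob_grip (a point): grip point on the axis of the plunger's upright round red knob, 165 mm from the turning axis, 70 mm above the worktop with the plunger down; rises with it. Smooth cylinder 28 mm in diameter from 18 mm below to 15 mm above this point, then a cap 34 mm across, 8 mm thick. Plunger down, the arm's top is 28 mm below this point (a collar 22 mm across stands 6 mm higher)
- index_pin: steel round-nosed pin of the plunger, 10 mm in diameter, fixed to the knob and moving with it; its origin lies on the pin's axis at worktop height with the plunger down (the tip is 17 mm above the origin). Sideways play in a hole is 1.5 mm either way. It may be loaded by at most 25 N in all against the index plates
- front_mark (a point): the front place of the tray: 80 mm from the turning axis toward the front (base -x), at the height of the tray's top. Here the dropper bottle must come (it stops within 30 mm of it, as the side holes differ)
- dropper: brown dropper bottle with a black pipette top, 33 mm across, 102 mm tall; origin at the centre of its foot, z up. Stands in one of the three steel seat rings (24 mm inner radius, 12 mm high) of the tray, 80 mm from the axis, 0.75 rad to the left or to the right of the front one
- spice_2: glass spice jar with a dark cap, 41 mm across, 105 mm tall, in the seat on the other side; origin at the centre of its foot, z up
- salt_shaker: glass salt shaker with a grey cap, 44 mm across, 90 mm tall, in the front seat at the start; origin at the centre of its foot, z up
- sardine_tin: flat turquoise fish tin, 63 x 105 x 26 mm, a bystander lying on the worktop; origin at the centre of its underside
- garlic: garlic bulb, 53 mm, a bystander on the worktop; origin at its underside
Mind the look-alikes: they are no part of the job. Leave any pink or turquoise look-alike of the spice_2 alone.

How it is judged:
By the outcome, as a careful person would: the job done as asked, in the order asked, and still so for the second after the job is handed in, with the robot touching nothing.
It also fails if it takes over 48 s, if anything falls off the work surface, if the arm or the gripper's body presses on something with over 40 N, if the wrist force passes 120 N, or if a joint passes its speed limit or range.

## Robot

A 6-joint arm with a two-finger parallel gripper is mounted at the origin on a cart in front of the work surface, level with it; the furniture and walls round the work are solid. World frame = base frame: x ahead of the robot, y to its left, z up, the work surface at z = 0. Lengths are in mm, angles in rad, forces in N, time in s.
With the tool pointing down it reaches from about 400 to 925 mm from the base axis. Payload 12.5 kg.
Tool frame: the origin (TCP) lies at the very end of the fingers, on their centre line; the grasp point (between the pads) lies 19 mm behind it; z points along the fingers, y is the line along which they close (so a half turn about z gives the same grasp; the last joint's range is limited). The gripper opens to 95 mm and grips with 3 to 60 N. Pads are 20 mm wide; open, the fingers measure 119 mm over their backs; the gripper's body (75 mm by 180 mm) begins 59 mm behind the grasp point.
Start: joints at [-1.421, 0.491, 1.559, -0, 1.092, -0.106], TCP at [158.16, -604.675, 214.661] pointing down, gripper open.
Joint ranges: [-3.1, 3.1], [-0.84, 2.19], [0.05, 2.79], [-1.13, 4.28], [0.06, 2.93], [-2.69, 2.69]. Speed limits (rad/s): [2.22, 2.22, 2.79, 3.14, 3.14, 3.14].

## Interface

Orientations are given as [roll, pitch, yaw] about the fixed x, y, z axes, in that order (R = Rz(yaw) Ry(pitch) Rx(roll)).
In Python, from cell import * gives the robot as it stands.
- The arm moves only by the tool jog_arm, never from a script. Its argument "targets" is a list of rows, each an object with "turn": the turn, a rotation vector about the world's x, y, z in degrees, a list of three; "slide": the shift along the world's x, y, z in mm, a list of three; "claw": the opening in per cent of the stroke, from 0 (shut) to 100 (fully open). In form: [{"turn": [wx, wy, wz], "slide": [x, y, z], "claw": claw}, ...]. A call has 1 to 5 rows; each row shifts and turns the commanded pose from where the row before left it; what a row does not reach is not made up. A row lasts 1/8 s, in which the tool goes at most 62.5 mm and 10.7 degrees, less where a joint would pass 70% of its speed; a pose out of reach is approached as far as the arm can. A call with a gripper value outside its range is refused whole. The fingers move at their own pace and stop on an object; the grip force is fixed at half the most. Time passes only in rows, so rows that do not move let the fingers close. It gives the time, the measured TCP pose, the force, the opening and the grip force at its end, in the units of the state.
- state(): the state, without advancing time (a new reading comes with each control period).
- read_camera(name): name is "scene" or "top"; returns a dict with "frame" (480x640x3 uint8, blue, green, red), "mtx" (3x3 intrinsics, pixels), "R" (3x3) and "t" (3): a world point X has camera coordinates R X + t. Camera axes: x right, y down, z forward; pixel columns grow to the right and rows downward; lengths in mm; the calibration is good to about 2 mm. A picture is of the moment at which its call begins. There is no depth.
- job_done(): hands the job in; it is judged then, once.
Trained networks look in the newest picture that a camera, given by its name, has taken for a name from the list of things; names that differ only in an ending like _2 or _b are one class to them, and where a whole thing is asked for, a point or a joint stands for the part that bears it (a point fixed in the world has none). Each returns a list of dicts, best first, with "conf" (0 to 1); they miss things now and then, are a little off and sometimes report something else, mostly with a low value. They report only what shows in the picture. A call takes as long as a camera call. They do not tell look-alikes from the thing itself.
- look_for(query, camera): "xy" ([column, row] in pixels, amid what is visible of it).
The state is a dict: "t": time; "joints": joint angles; "qvel": joint speeds; "tau": joint torques, N m; "eef_pos": TCP position; "tcp_rot": TCP orientation; "ft_force": force on the tool from outside, world axes, zero at the start; "moment": the same for the moment, N m; "opening": opening from 0.0 (shut) to 1.0 (fully open); "grip_force": force on a finger pad.
Only numpy, scipy, OpenCV 4.12 (cv2) and the standard library are available. Lean on these libraries where they do the work, as an engineer would, in place of code of your own. Each camera call takes 0.05 s, during which the arm holds its last target. There are 200 camera calls.

## Working session

There is one attempt and no reset: what is moved stays moved. The work goes in short steps, Python scripts to look and compute and a tool call to move; the robot and the scene stay as the last step left them, time stands still between calls to the robot, and variables do not carry over. Pictures are saved under pics/ and viewed, at most 11 in all, crops included, and the job is handed in when it is done.

Besides the shell and the picture viewer there is one more tool, called after ">>>" in YAML: its name, and indented under it one key for each argument. jog_arm: Moves the arm, as the interface text tells. Its arguments: {"type":"object","properties":{"targets":{"type":"array","items":{"type":"object","properties":{"turn":{"type":"array","items":{"type":"number"}},"slide":{"type":"array","items":{"type":"number"}},"claw":{"type":"number"}}}}},"required":["targets"]}

```bash
mkdir -p pics; python3 - <<'E'
from cell import *
import cv2
for c in("scene","top"):
    r=read_camera(c);cv2.imwrite(f"pics/{c}0.png",r["frame"])
    print(c,r["mtx"].tolist(),r["R"].round(4).tolist(),r["t"].round(1).tolist())
    for n in("knob_grip","dropper","spice_2","salt_shaker","carousel_base","tray"):
        print(n,[(d["xy"],round(d["conf"],2)) for d in look_for(n,c)][:4])
s=state();print(s)
E
```

```text
scene [[472.37582968158586, 0.0, 327.86870640448103], [0.0, 472.37582968158586, 244.7952876616574], [0.0, 0.0, 1.0]] [[-0.9039, -0.4273, 0.0165], [-0.2942, 0.5935, -0.7492], [0.3103, -0.6821, -0.6622]] [441.6, 193.0, 1025.7]
knob_grip [([363.1, 216.5], 0.65), ([334.6, 206.9], 0.58)]
dropper [([319.7, 210.9], 0.64)]
spice_2 [([401.8, 224.2], 0.9), ([388.8, 179.3], 0.69), ([334.5, 178.7], 0.68), ([414.0, 189.6], 0.6)]
salt_shaker [([334.2, 205.5], 0.9)]
carousel_base [([314.8, 230.3], 0.84)]
tray [([301.2, 217.6], 0.79)]
top [[515.4167251667227, 0.0, 315.3981380787272], [0.0, 515.4167251667227, 239.27078497173792], [0.0, 0.0, 1.0]] [[-0.0232, -0.9997, -0.0024], [-0.9974, 0.0233, -0.0686], [0.0686, 0.0008, -0.9976]] [32.9, 495.2, 1267.5]
knob_grip [([142.3, 242.0], 0.53), ([381.4, 255.2], 0.51)]
dropper [([354.4, 215.1], 0.77), ([372.3, 215.0], 0.26)]
spice_2 [([402.1, 210.2], 0.87), ([449.6, 287.5], 0.81), ([402.8, 293.6], 0.78), ([467.7, 253.2], 0.74)]
salt_shaker [([380.5, 221.8], 0.83), ([367.9, 190.1], 0.69)]
carousel_base [([370.9, 211.4], 0.82)]
tray [([371.2, 193.7], 0.73)]
{'t': 0.7, 'joints': array([-1.42058556e+00,  4.90915695e-01,  1.55892635e+00, -4.69989647e-07,
        1.09169102e+00, -1.05613795e-01]), 'qvel': array([ 0.00049022,  0.00153388,  0.00080076, -0.00048873, -0.00190537,
       -0.00040204]), 'tau': array([ 1.66673042e-03, -6.12328005e+01, -2.58396792e+01,  6.92573609e-02,
        4.44660417e-02,  4.67283428e-06]), 'eef_pos': array([ 158.16660171, -604.66281686,  214.64210011]), 'tcp_rot': array([3.14153344e+00, 6.69675680e-06, 2.55824775e-01]), 'ft_force': array([-0.41584308,  0.08153564,  0.76709641]), 'moment': array([-0.03617354, -0.00052909,  0.00619407]), 'grip_force': 0.0, 'opening': 1.0026615716732978}
```

```bash
python3 - <<'E'
import cv2
a=cv2.imread("pics/scene0.png")[140:290,230:430];b=cv2.imread("pics/top0.png")[140:320,280:500]
cv2.imwrite("pics/sc.png",cv2.resize(a,(800,600),interpolation=3));cv2.imwrite("pics/tc.png",cv2.resize(b,(733,600),interpolation=3))
E
```

```text
(no output)
```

View pics/sc.png

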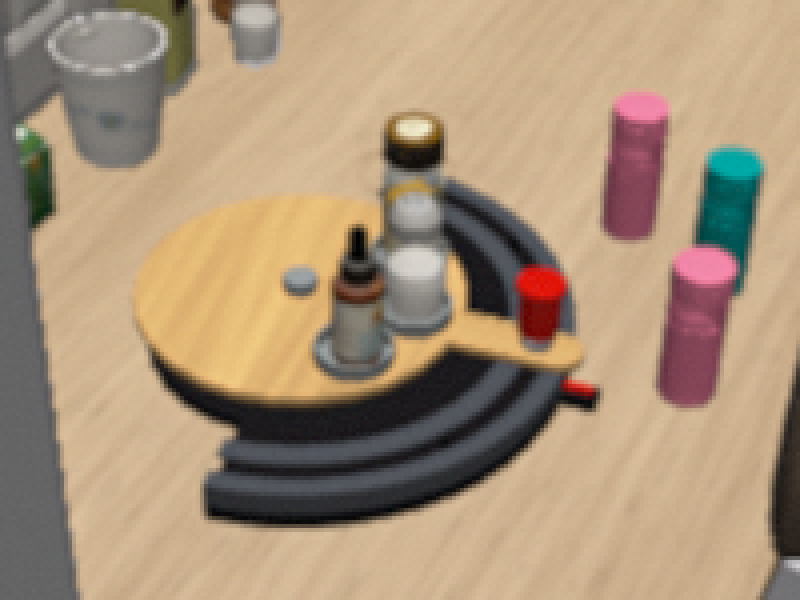

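View pics/tc.png

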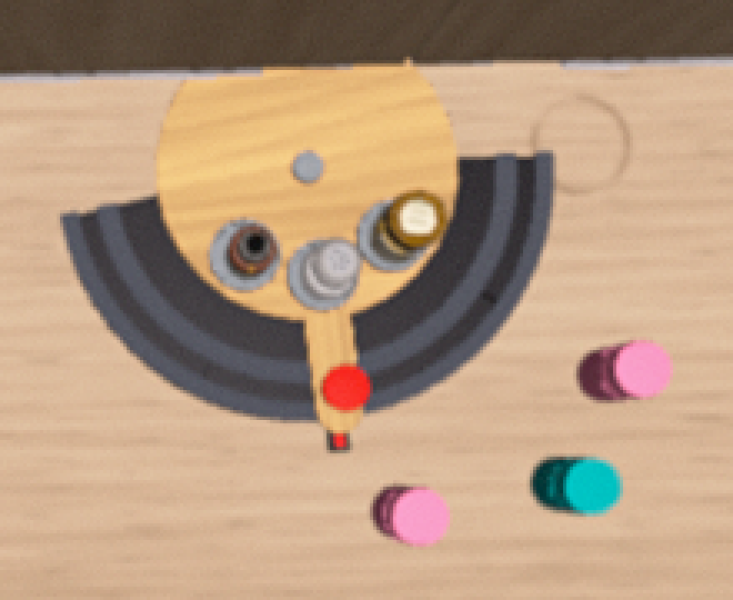

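View pics/top0.png

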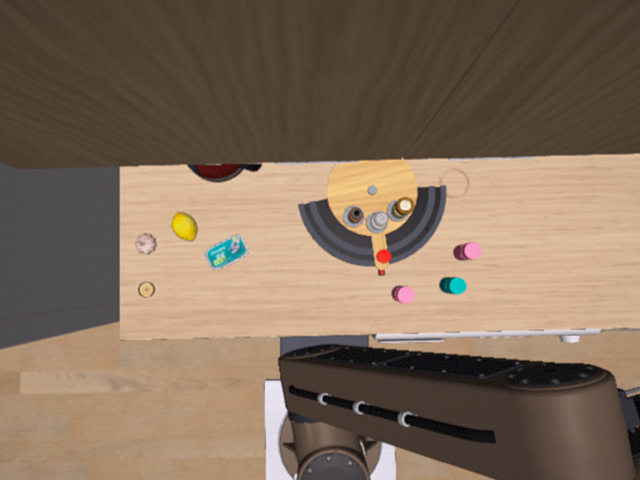

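The target is the red knob at scene (364,216), top (384,257). The red tab at top (381,272) is not it. The dropper is at top (354,215), on the +y side, so the tray has to turn counter-clockwise and the knob goes to -y (right in the top view). The pink and turquoise jars at top (471,251), (405,294) and (456,286) are look-alikes and stay untouched. The right slot shows a dark spot near top (427,229), which may be the hole.

```bash
cat > h.py <<'E'
from cell import *
import cv2, numpy as np
def ray(r,uv):
    d=r["R"].T@np.linalg.inv(r["mtx"])@[*uv,1]; return -r["R"].T@r["t"], d/np.linalg.norm(d)
def atz(r,uv,z):
    c,d=ray(r,uv); return (c+d*(z-c[2])/d[2]).round(1)
def tri(rs,uvs):
    A=0;b=0
    for r,u in zip(rs,uvs):
        c,d=ray(r,u);P=np.eye(3)-np.outer(d,d);A=A+P;b=b+P@c
    return np.linalg.solve(A,b).round(1)
def red(f,roi):
    x0,y0,x1,y1=roi;h=f[y0:y1,x0:x1].astype(int)
    m=((h[...,2]>130)&(h[...,1]<60)&(h[...,0]<60)).astype(np.uint8)
    n,l,s,c=cv2.connectedComponentsWithStats(m);i=1+np.argmax(s[1:,4])
    return c[i]+[x0,y0],s[i]
E
python3 - <<'E'
from h import *
S=read_camera("scene");T=read_camera("top")
us,a=red(S["frame"],(340,190,400,245));ut,b=red(T["frame"],(365,245,400,268))
print(us,a,ut,b,tri([S,T],[us,ut]))
print("knobtop",atz(T,ut,93))
q=lambda u,v:(280+u*.3,140+v*.3)
print("tab",atz(T,q(339,440),15),"hub",atz(T,q(307,166),46),"hole?",atz(T,q(490,297),26),"left?",atz(T,q(207,372),26))
print("dropper",atz(T,q(240,258),45))
print("jars",[atz(T,u,105) for u in((471,251),(404.5,294.5),(456,286))])
print("cab edge",[atz(T,(380,160),z) for z in(0,300,500,700)])
cv2.imwrite("pics/sl.png",cv2.resize(T["frame"][180:275,385:455],(560,760)[::1],interpolation=3)[:600])
E
```

```text
[364.74712644 210.73563218] [19 17 13  9 87] [383.6969697 255.75     ] [ 12   5  14  12 132] [ 449.8 -137.8   87.3]
knobtop [ 448.2 -137.5   93. ]
tab [ 410.6 -141.5   15. ] hub [ 612.1 -120.5   46. ] hole? [ 514.  -255.7   26. ] left? [463.1 -43.9  26. ]
dropper [545.4 -69.4  45. ]
jars [array([ 454.1, -338.4,  105. ]), array([ 357.5, -181. ,  105. ]), array([ 374.2, -300.3,  105. ])]
cab edge [array([ 695.8, -148.2,    0. ]), array([ 629.2, -109.3,  300. ]), array([584.9, -83.3, 500. ]), array([540.5, -57.4, 700. ])]
```

View pics/scene0.png

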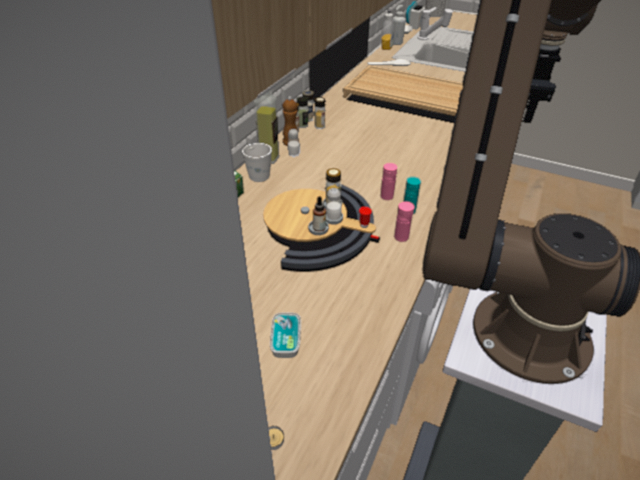

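View pics/sl.png

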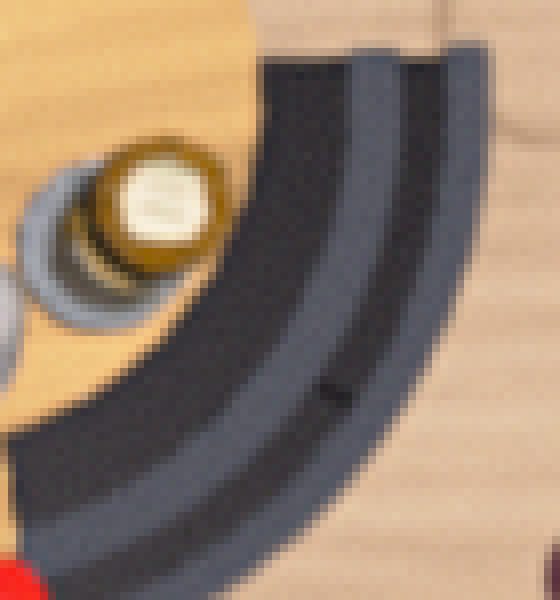

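The scene picture shows the carousel clear of other things, with its knob at (364,216). The slot crop has a dark spot at about top (427,229), roughly +0.84 rad from the front hole. I'll take the knob at about (449,-137.5), with tool yaw 0.104 so the fingers close tangentially, and move above it.

>>> jog_arm:
  targets:
    - {"turn":[0,0,0],"slide":[24,38,0],"claw":100}
    - {"turn":[0,0,-2],"slide":[30,48,0],"claw":100}
    - {"turn":[0,0,-2],"slide":[30,48,0],"claw":100}
    - {"turn":[0,0,-2],"slide":[30,48,0],"claw":100}
    - {"turn":[0,0,-2],"slide":[30,48,0],"claw":90}

```text
t: 1.42
eef_pos: [302.8, -373.2, 214.9]
tcp_rot: [3.141, -0.0, 0.115]
ft_force: [1.2, -0.4, 0.1]
opening: 0.948
grip_force: 0.0
```

>>> jog_arm:
  targets:
    - {"turn":[0,0,-0.7],"slide":[30,48,0],"claw":80}
    - {"turn":[0,0,0],"slide":[30,48,0],"claw":80}
    - {"turn":[0,0,0],"slide":[30,48,0],"claw":80}
    - {"turn":[0,0,0],"slide":[30,48,0],"claw":80}
    - {"turn":[0,0,0],"slide":[0,0,0],"claw":80}

```text
t: 2.05
eef_pos: [423.5, -179.9, 214.8]
tcp_rot: [3.141, -0.0, 0.109]
ft_force: [-0.4, -0.7, -0.5]
opening: 0.797
grip_force: 0.0
```

>>> jog_arm:
  targets:
    - {"turn":[0,0,-0.3],"slide":[13,21,0],"claw":80}
    - {"turn":[0,0,0],"slide":[12.5,21.5,0],"claw":80}
    - {"turn":[0,0,0],"slide":[0,0,-35],"claw":80}
    - {"turn":[0,0,0],"slide":[0,0,-35],"claw":80}
    - {"turn":[0,0,0],"slide":[0,0,-35],"claw":80}

```text
t: 2.68
eef_pos: [447.5, -141.0, 108.8]
tcp_rot: [3.141, -0.001, 0.098]
ft_force: [0.6, -0.3, -0.3]
opening: 0.802
grip_force: 0.0
```

```bash
python3 - <<'E'
from h import *
S=read_camera("scene");s=state();print(s["eef_pos"],s["joints"])
f=S["frame"]
p=S["R"]@s["eef_pos"]+S["t"];p=S["mtx"]@p;print(p[:2]/p[2])
cv2.imwrite("pics/sc2.png",cv2.resize(f[110:260,280:440],(640,600),interpolation=3))
E
```

```text
[ 445.89177489 -140.35223719  105.34962511] [-4.46269714e-01  4.34640451e-01  2.04978182e+00 -3.47918242e-04
  6.61735463e-01  1.02692651e+00]
[367.64938466 204.92674985]
```

View pics/sc2.png

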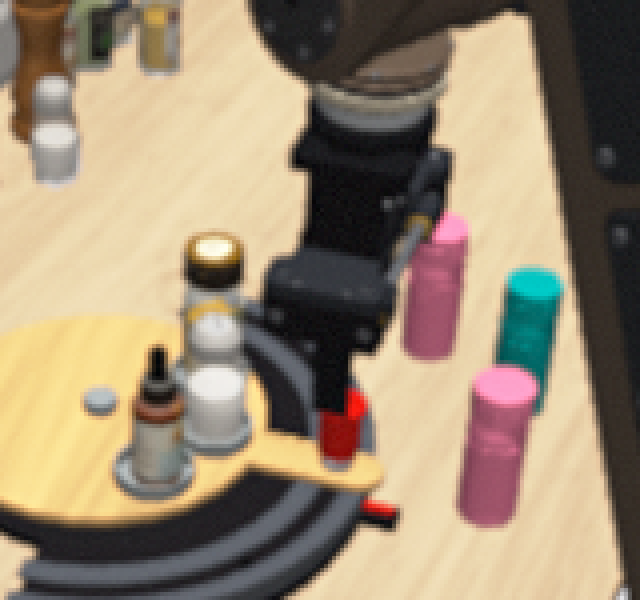

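The crop shows the gripper right above the knob (340,420), with the fingers straddling it and the bottles clear. I'll nudge it, go down and close.

>>> jog_arm:
  targets:
    - {"turn":[0,0,0.3],"slide":[3,3,0],"claw":80}
    - {"turn":[0,0,0],"slide":[0,0,-18],"claw":80}
    - {"turn":[0,0,0],"slide":[0,0,-18],"claw":80}
    - {"turn":[0,0,0],"slide":[0,0,-16],"claw":80}
    - {"turn":[0,0,0],"slide":[0,0,0],"claw":60}

```text
t: 3.35
eef_pos: [451.1, -137.5, 58.4]
tcp_rot: [3.141, -0.0, 0.104]
ft_force: [-0.2, -1.0, 1.0]
opening: 0.743
grip_force: 0.0
```

>>> jog_arm:
  targets:
    - {"turn":[0,0,0],"slide":[0,0,0],"claw":45}
    - {"turn":[0,0,0],"slide":[0,0,0],"claw":40}
    - {"turn":[0,0,0],"slide":[0,0,0],"claw":34}

```text
t: 3.72
eef_pos: [450.9, -137.3, 58.2]
tcp_rot: [3.141, -0.001, 0.104]
ft_force: [-0.1, -0.7, 0.1]
opening: 0.44
grip_force: 0.0
```

>>> jog_arm:
  targets:
    - {"turn":[0,0,0],"slide":[0,0,-6],"claw":42}
    - {"turn":[0,0,0],"slide":[0,0,0],"claw":34}
    - {"turn":[0,0,0],"slide":[0,0,0],"claw":31}
    - {"turn":[0,0,0],"slide":[0,0,0],"claw":29}

```text
t: 4.22
eef_pos: [450.3, -136.9, 51.3]
tcp_rot: [-3.141, 0.001, 0.104]
ft_force: [0.6, 2.3, -6.8]
opening: 0.344
grip_force: 30.0
```

>>> jog_arm:
  targets:
    - {"turn":[0,0,0],"slide":[0,0,0],"claw":26}
    - {"turn":[0,0,0],"slide":[0,0,0],"claw":20}
    - {"turn":[0,0,0],"slide":[0,0,0],"claw":20}

```text
t: 4.6
eef_pos: [450.4, -137.0, 51.5]
tcp_rot: [-3.141, 0.001, 0.104]
ft_force: [-0.2, 3.0, -9.5]
opening: 0.346
grip_force: 30.0
```

```bash
python3 - <<'E'
from h import *
S=read_camera("scene");s=state();print(s["eef_pos"],s["ft_force"],s["moment"],s["opening"])
cv2.imwrite("pics/sc3.png",cv2.resize(S["frame"][170:245,320:400],(640,600),interpolation=3))
E
```

```text
[ 450.38137332 -137.00515354   51.50144587] [-0.52103003  3.56858197 -8.31639284] [0.62961215 0.00171456 0.04726846] 0.3476965527701922
```

View pics/sc3.png

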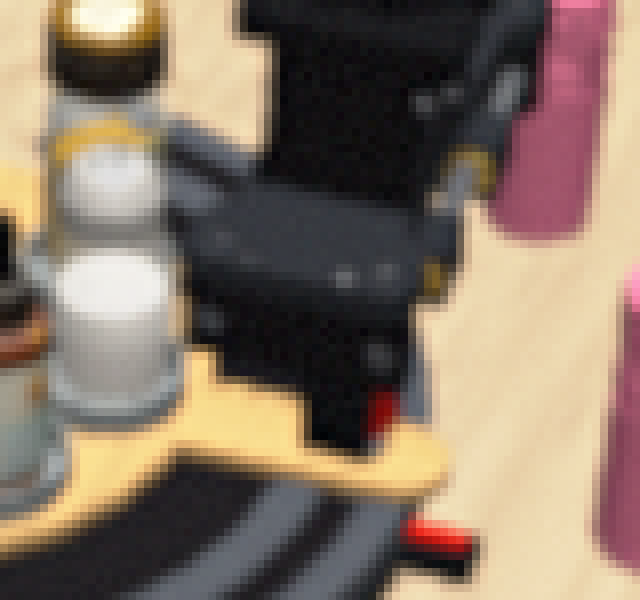

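>>> jog_arm:
  targets:
    - {"turn":[0,0,0],"slide":[0,0.3,2],"claw":20}
    - {"turn":[0,0,0],"slide":[0,0,2],"claw":20}

```text
t: 4.9
eef_pos: [450.5, -136.9, 55.8]
tcp_rot: [3.142, 0.0, 0.104]
ft_force: [-1.5, 0.8, -9.1]
opening: 0.349
grip_force: 30.0
```

>>> jog_arm:
  targets:
    - {"turn":[0,0,0],"slide":[0,0,2],"claw":20}
    - {"turn":[0,0,0],"slide":[0,0,2],"claw":20}

```text
t: 5.15
eef_pos: [450.5, -137.0, 59.8]
tcp_rot: [3.141, 0.0, 0.104]
ft_force: [-3.2, 0.0, -11.0]
opening: 0.348
grip_force: 30.0
```

>>> jog_arm:
  targets:
    - {"turn":[0,0,0],"slide":[-0.5,0,2],"claw":20}
    - {"turn":[0,0,0],"slide":[-0.3,0,1],"claw":20}

```text
t: 5.4
eef_pos: [450.4, -137.0, 62.9]
tcp_rot: [3.141, -0.001, 0.104]
ft_force: [2.1, 1.0, -11.7]
opening: 0.351
grip_force: 30.0
```

>>> jog_arm:
  targets:
    - {"turn":[0,0,0],"slide":[0,0,1],"claw":20}
    - {"turn":[0,0,0],"slide":[0,0,0],"claw":20}

```text
t: 5.65
eef_pos: [450.3, -137.0, 63.8]
tcp_rot: [3.141, -0.001, 0.104]
ft_force: [4.0, 0.4, -12.6]
opening: 0.347
grip_force: 30.0
```

```bash
python3 - <<'E'
from h import *
S=read_camera("scene");s=state();print(s["eef_pos"],s["ft_force"],s["moment"],s["opening"])
cv2.imwrite("pics/sc4.png",cv2.resize(S["frame"][170:245,320:400],(640,600),interpolation=3))
E
```

```text
[ 450.28631782 -137.02874384   63.73849565] [  3.51560719   0.53238034 -12.01250731] [ 0.00578677 -0.55468303  0.03044586] 0.34787225877576794
```

View pics/sc4.png

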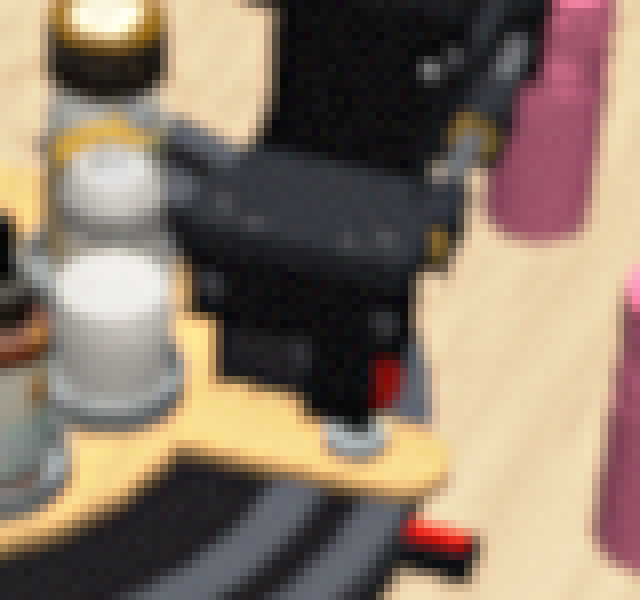

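The crop shows the plunger up by about 12 mm, with the metal collar now visible under the knob at (355,440). The spring force of about 12 N agrees. Next I try a very small turn.

>>> jog_arm:
  targets:
    - {"turn":[0,0,0.6],"slide":[0.5,-1.6,0],"claw":20}
    - {"turn":[0,0,0.6],"slide":[0.2,-1.6,0],"claw":20}

```text
t: 5.95
eef_pos: [450.7, -140.2, 63.6]
tcp_rot: [3.141, -0.0, 0.126]
ft_force: [4.7, 0.2, -11.4]
opening: 0.347
grip_force: 30.0
```

>>> jog_arm:
  targets:
    - {"turn":[0,0,1.7],"slide":[0.7,-4.9,0],"claw":20}
    - {"turn":[0,0,2.9],"slide":[1.5,-8.1,0],"claw":20}

```text
t: 6.2
eef_pos: [453.0, -153.3, 63.7]
tcp_rot: [3.141, -0.0, 0.207]
ft_force: [3.9, 0.5, -11.9]
opening: 0.347
grip_force: 30.0
```

>>> jog_arm:
  targets:
    - {"turn":[0,0,2.9],"slide":[2.2,-8.0,0],"claw":20}
    - {"turn":[0,0,2.9],"slide":[2.5,-7.9,0],"claw":20}
    - {"turn":[0,0,2.9],"slide":[2.7,-7.8,0],"claw":20}
    - {"turn":[0,0,2.9],"slide":[3.1,-7.7,0],"claw":20}

```text
t: 6.7
eef_pos: [463.3, -184.7, 63.6]
tcp_rot: [-3.141, -0.0, 0.41]
ft_force: [3.9, 2.1, -12.4]
opening: 0.345
grip_force: 30.0
```

>>> jog_arm:
  targets:
    - {"turn":[0,0,2.9],"slide":[3.4,-7.5,0],"claw":20}
    - {"turn":[0,0,2.9],"slide":[3.8,-7.3,0],"claw":20}

```text
t: 6.95
eef_pos: [470.7, -199.4, 63.6]
tcp_rot: [-3.142, -0.0, 0.511]
ft_force: [6.2, 4.8, -10.4]
opening: 0.348
grip_force: 30.0
```

>>> jog_arm:
  targets:
    - {"turn":[0,0,2.9],"slide":[4.9,-6.6,0],"claw":20}
    - {"turn":[0,0,2.9],"slide":[5.0,-6.5,0],"claw":20}
    - {"turn":[0,0,0],"slide":[0,0,-1],"claw":20}
    - {"turn":[0,0,0],"slide":[0,0,-1],"claw":20}

```text
t: 7.45
eef_pos: [479.5, -212.2, 61.4]
tcp_rot: [-3.14, 0.001, 0.609]
ft_force: [-4.9, -4.9, -11.3]
opening: 0.35
grip_force: 30.0
```

>>> jog_arm:
  targets:
    - {"turn":[0,0,0],"slide":[0,0,-0.7],"claw":20}
    - {"turn":[0,0,0],"slide":[0,0,0],"claw":20}

```text
t: 7.7
eef_pos: [479.5, -212.2, 60.7]
tcp_rot: [-3.141, 0.001, 0.609]
ft_force: [-4.8, -4.0, -10.7]
opening: 0.344
grip_force: 30.0
```

>>> jog_arm:
  targets:
    - {"turn":[0,0,0],"slide":[-0.7,-0.5,-0.6],"claw":20}
    - {"turn":[0,0,0],"slide":[0,0,-0.4],"claw":20}

```text
t: 7.95
eef_pos: [479.6, -212.6, 60.0]
tcp_rot: [-3.142, -0.0, 0.61]
ft_force: [-0.5, -0.6, -9.1]
opening: 0.349
grip_force: 30.0
```

>>> jog_arm:
  targets:
    - {"turn":[0,0,0],"slide":[0,0,-0.4],"claw":20}
    - {"turn":[0,0,0],"slide":[0,0,0],"claw":20}

```text
t: 8.2
eef_pos: [479.6, -212.7, 59.7]
tcp_rot: [3.142, -0.0, 0.61]
ft_force: [-0.3, 0.1, -7.9]
opening: 0.345
grip_force: 30.0
```

>>> jog_arm:
  targets:
    - {"turn":[0,0,0],"slide":[0,0,-0.4],"claw":30}
    - {"turn":[0,0,0],"slide":[0,0,0],"claw":39}
    - {"turn":[0,0,0],"slide":[0,0,0],"claw":39}

```text
t: 8.57
eef_pos: [480.3, -213.2, 59.7]
tcp_rot: [3.14, -0.001, 0.61]
ft_force: [-0.7, -0.2, -0.1]
opening: 0.388
grip_force: 0.0
```

>>> jog_arm:
  targets:
    - {"turn":[0,0,0.5],"slide":[0.9,-1.2,-1],"claw":39}
    - {"turn":[0,0,0.5],"slide":[0.9,-1.2,-1],"claw":39}
    - {"turn":[0,0,0.5],"slide":[0.9,-1.2,0],"claw":39}
    - {"turn":[0,0,0.5],"slide":[0.9,-1.2,0],"claw":39}

```text
t: 9.07
eef_pos: [481.8, -216.0, 57.0]
tcp_rot: [-3.137, 0.001, 0.645]
ft_force: [-6.5, 13.0, 7.9]
opening: 0.391
grip_force: 6.7
```

>>> jog_arm:
  targets:
    - {"turn":[0,0,0],"slide":[-0.4,0.6,1],"claw":39}
    - {"turn":[0,0,0],"slide":[0,0,0],"claw":39}

```text
t: 9.32
eef_pos: [482.1, -216.4, 57.8]
tcp_rot: [-3.14, 0.001, 0.645]
ft_force: [-2.6, 4.9, -1.5]
opening: 0.393
grip_force: 2.9
```

```bash
python3 - <<'E'
from h import *
S=read_camera("scene");s=state();print(s["eef_pos"],s["ft_force"],s["moment"],s["opening"],s["grip_force"])
cv2.imwrite("pics/sc5.png",cv2.resize(S["frame"][160:250,300:400],(660,600),interpolation=3))
E
```

```text
[ 482.09600897 -216.41773432   57.7712002 ] [-2.80391986  5.31733752 -1.28125922] [ 0.73181573  0.36040996 -0.033245  ] 0.3916438001067489 2.960403487086296
```

View pics/sc5.png

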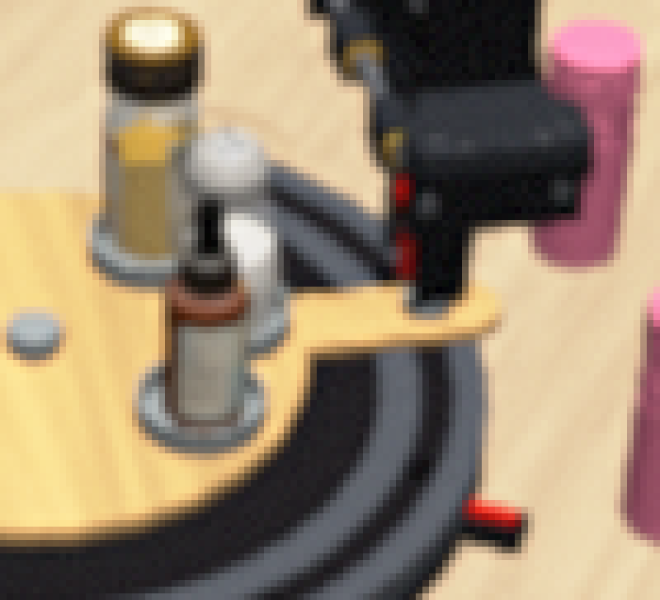

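The crop shows the knob still raised on the track and the bottles standing. The earlier force came from pressing down while pushing, so I'll push level.

>>> jog_arm:
  targets:
    - {"turn":[0,0,0.35],"slide":[0.6,-0.8,0],"claw":39}
    - {"turn":[0,0,0.35],"slide":[0.6,-0.8,0],"claw":39}

```text
t: 9.62
eef_pos: [483.2, -217.8, 57.7]
tcp_rot: [-3.139, 0.001, 0.658]
ft_force: [-3.7, 6.0, 0.1]
opening: 0.386
grip_force: 3.5
```

>>> jog_arm:
  targets:
    - {"turn":[0,0,0.35],"slide":[0.6,-0.8,0],"claw":39}
    - {"turn":[0,0,0.35],"slide":[0.6,-0.8,0],"claw":39}

```text
t: 9.88
eef_pos: [484.4, -219.5, 57.7]
tcp_rot: [-3.139, 0.001, 0.67]
ft_force: [-3.0, 5.9, -1.0]
opening: 0.392
grip_force: 3.2
```

>>> jog_arm:
  targets:
    - {"turn":[0,0,0.5],"slide":[0.95,-1.15,0],"claw":39}
    - {"turn":[0,0,0.5],"slide":[0.95,-1.15,0],"claw":39}
    - {"turn":[0,0,0.5],"slide":[0.95,-1.15,0],"claw":39}
    - {"turn":[0,0,0.5],"slide":[0.95,-1.15,0],"claw":39}
    - {"turn":[0,0,0.5],"slide":[0.95,-1.15,0],"claw":39}

```text
t: 10.5
eef_pos: [489.1, -225.1, 57.7]
tcp_rot: [-3.139, 0.001, 0.714]
ft_force: [-3.5, 6.3, -0.9]
opening: 0.389
grip_force: 3.5
```

>>> jog_arm:
  targets:
    - {"turn":[0,0,0.5],"slide":[1.0,-1.1,0],"claw":39}
    - {"turn":[0,0,0.5],"slide":[1.0,-1.1,0],"claw":39}
    - {"turn":[0,0,0.5],"slide":[1.0,-1.1,0],"claw":39}
    - {"turn":[0,0,0.5],"slide":[1.0,-1.1,0],"claw":39}
    - {"turn":[0,0,0.5],"slide":[1.0,-1.1,0],"claw":39}

```text
t: 11.12
eef_pos: [494.1, -230.6, 57.7]
tcp_rot: [-3.139, 0.001, 0.757]
ft_force: [-4.8, 7.1, -0.5]
opening: 0.39
grip_force: 3.8
```

>>> jog_arm:
  targets:
    - {"turn":[0,0,0.5],"slide":[1.05,-1.05,0],"claw":39}
    - {"turn":[0,0,0.5],"slide":[1.05,-1.05,0],"claw":39}
    - {"turn":[0,0,0.5],"slide":[1.05,-1.05,0],"claw":39}
    - {"turn":[0,0,0.5],"slide":[1.05,-1.05,0],"claw":39}
    - {"turn":[0,0,0.5],"slide":[1.05,-1.05,0],"claw":39}

```text
t: 11.75
eef_pos: [499.2, -235.8, 57.7]
tcp_rot: [-3.138, 0.0, 0.801]
ft_force: [-4.7, 6.3, 0.9]
opening: 0.391
grip_force: 3.6
```

>>> jog_arm:
  targets:
    - {"turn":[0,0,0.5],"slide":[1.1,-1.0,0],"claw":39}
    - {"turn":[0,0,0.5],"slide":[1.1,-1.0,0],"claw":39}
    - {"turn":[0,0,0.5],"slide":[1.1,-1.0,0],"claw":39}
    - {"turn":[0,0,0.5],"slide":[1.1,-1.0,0],"claw":39}
    - {"turn":[0,0,0.5],"slide":[1.1,-1.0,0],"claw":39}

```text
t: 12.38
eef_pos: [504.6, -240.8, 57.7]
tcp_rot: [-3.138, 0.0, 0.845]
ft_force: [-5.6, 6.8, -0.4]
opening: 0.394
grip_force: 4.3
```

>>> jog_arm:
  targets:
    - {"turn":[0,0,0.5],"slide":[1.15,-0.95,0],"claw":39}
    - {"turn":[0,0,0.5],"slide":[1.15,-0.95,0],"claw":39}
    - {"turn":[0,0,0.5],"slide":[1.15,-0.95,0],"claw":39}
    - {"turn":[0,0,0.35],"slide":[0.8,-0.65,0],"claw":39}

```text
t: 12.88
eef_pos: [510.5, -245.7, 58.3]
tcp_rot: [3.14, -0.0, 0.877]
ft_force: [0.1, 0.2, -1.1]
opening: 0.388
grip_force: 0.0
```

Contact force vanished, so the pin has probably snapped in. I'll verify this.

```bash
python3 - <<'E'
from h import *
S=read_camera("scene");s=state();print(s["eef_pos"],s["ft_force"],s["opening"],s["grip_force"])
cv2.imwrite("pics/sc6.png",cv2.resize(S["frame"][160:250,300:400],(660,600),interpolation=3))
E
```

```text
[ 510.56538712 -245.78990435   58.31366653] [ 0.14687127  0.40491687 -0.38301982] 0.3899490503557613 0.0
```

View pics/sc6.png

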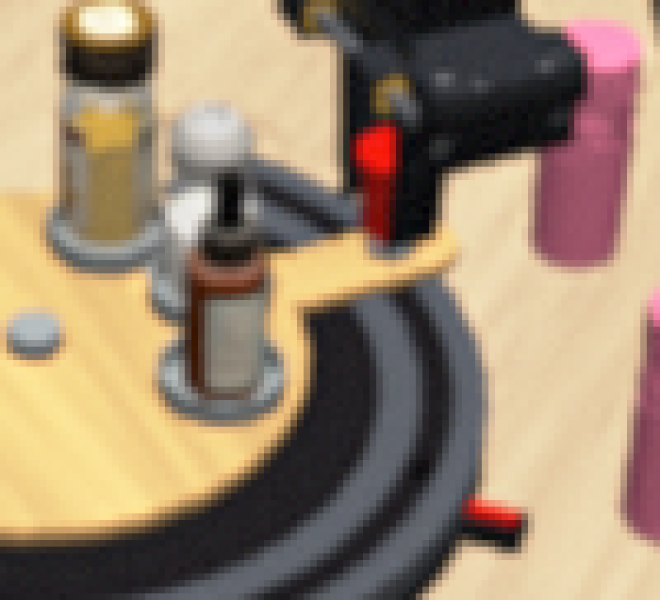

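>>> jog_arm:
  targets:
    - {"turn":[0,0,0],"slide":[0,0,0],"claw":70}
    - {"turn":[0,0,0],"slide":[0,0,0],"claw":70}
    - {"turn":[0,0,0],"slide":[0,0,0],"claw":70}
    - {"turn":[0,0,0],"slide":[0,0,0],"claw":70}
    - {"turn":[0,0,0],"slide":[0,0,15],"claw":70}

```text
t: 13.55
eef_pos: [509.6, -245.0, 73.0]
tcp_rot: [-3.14, 0.0, 0.876]
ft_force: [-0.2, -0.2, 0.2]
opening: 0.699
grip_force: 0.0
```

>>> jog_arm:
  targets:
    - {"turn":[0,0,0],"slide":[0,0,30],"claw":70}
    - {"turn":[0,0,0],"slide":[0,0,40],"claw":70}
    - {"turn":[0,0,0],"slide":[0,0,40],"claw":70}
    - {"turn":[0,0,0],"slide":[0,0,40],"claw":70}
    - {"turn":[0,0,0],"slide":[0,0,0],"claw":70}

```text
t: 14.18
eef_pos: [510.9, -245.7, 227.0]
tcp_rot: [3.135, -0.001, 0.876]
ft_force: [-0.1, 0.3, 0.3]
opening: 0.703
grip_force: 0.0
```

>>> jog_arm:
  targets:
    - {"turn":[0,0,0],"slide":[-8,-50,0],"claw":70}
    - {"turn":[0,0,0],"slide":[-8,-50,0],"claw":70}
    - {"turn":[0,0,0],"slide":[-8,-50,0],"claw":70}
    - {"turn":[0,0,0],"slide":[-8,-50,0],"claw":70}
    - {"turn":[0,0,0],"slide":[0,0,0],"claw":70}

```text
t: 14.8
eef_pos: [476.6, -447.9, 222.0]
tcp_rot: [-3.14, 0.0, 0.873]
ft_force: [0.6, 0.8, 0.2]
opening: 0.7
grip_force: 0.0
```

```bash
python3 - <<'E'
from h import *
S=read_camera("scene");T=read_camera("top")
print(state()["eef_pos"],state()["t"])
us,a=red(S["frame"],(335,165,372,210));ut,b=red(T["frame"],(395,205,440,250))
print(us,a,ut,b,tri([S,T],[us,ut]), atz(T,ut,93))
A=S["frame"][160:250,300:400];B=T["frame"][170:270,355:455]
cv2.imwrite("pics/fin.png",np.hstack([cv2.resize(A,(400,400),interpolation=3),cv2.resize(B,(400,400),interpolation=3)]))
E
```

```text
[ 477.5367579  -445.03798354  222.39599323] 14.9
[359.48333333 183.01666667] [20 15 10  7 60] [429.62937063 228.25174825] [ 28  16  14  14 143] [ 511.2 -248.8   86.1] [ 510.2 -247.4   93. ]
```

View pics/fin.png

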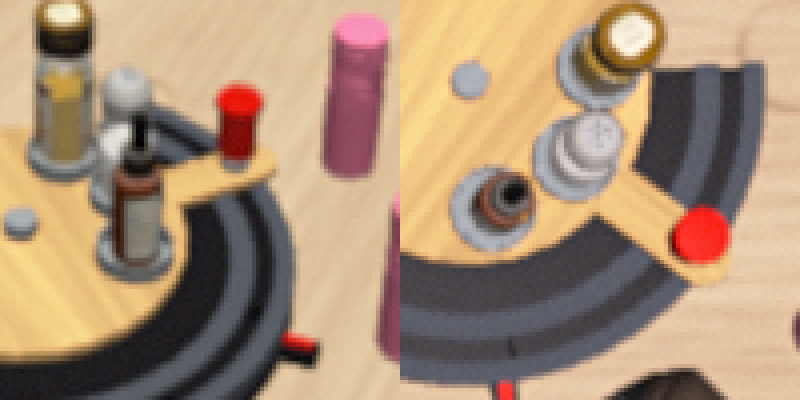

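```bash
python3 - <<'E'
from h import *
T=read_camera("top");S=read_camera("scene")
print("front spot",atz(T,(383,256.8),26),"side spot",atz(T,(426.9,229),26))
def pr(r,X): p=r["mtx"]@(r["R"]@X+r["t"]);return (p[:2]/p[2]).round(1)
for n,ut,us in(("start",(383.7,255.75),(364.75,210.74)),("end",(429.63,228.25),(359.48,183.02))):
    for l in(0,9):print(n,l,pr(S,atz(T,ut,93+l)),us)
    print([(f"{c}") for c in [d["xy"] for d in look_for("dropper","top")[:2]]])
E
```

```text
front spot [ 447.9 -144.5   26. ] side spot [ 514.2 -255.4   26. ]
start 0 [366.  209.2] (364.75, 210.74)
start 9 [366.2 206.6] (364.75, 210.74)
['[379.0, 218.6]']
end 0 [359.9 181.3] (359.48, 183.02)
end 9 [360.1 178.9] (359.48, 183.02)
['[379.0, 218.6]']
```

The knob is at the same height as at the start (same residual of about 1.6 px, where a raised plunger would show about 4 px). The front hole's dark spot shows the same offset as the side one did. So the plunger is fully down, all bottles are standing and the gripper is clear.

```bash
python3 -c "
from cell import *
print(job_done())"
```

```text
the job is handed in; nothing more can be done
None
```

I turned the carousel about 0.78 rad counter-clockwise, so the dropper bottle is at the front. The plunger looks fully down in the side hole (judged from the camera images, not by a push test), the gripper is clear, and the job is handed in at about 15 s of the 48 s allowed.

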